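# Clamp a resin specimen bar in the screw-down holding fixture

### The arm

A 7-joint arm with a two-finger parallel gripper is mounted at the origin on the work surface. World frame = base frame: x ahead of the robot, y to its left, z up, the work surface at z = 0. Lengths are in m, angles in rad, forces in N, time in s.
With the tool pointing down it reaches from about 0.35 to 0.9 m from the base axis. Payload 7.2 kg.
Tool frame: the origin (TCP) lies midway between the tips of the shut fingers; the grasp point (between the pads) lies 19 mm behind it; z points along the fingers, y is the direction in which the jaws open and shut (so a half turn about z gives the same grasp; the last joint's range is limited). The gripper opens to 85 mm and grips with 20 to 120 N. Pads are 22 mm wide; open, the fingers measure 114 mm over their backs; the gripper's body (76 mm by 85 mm) begins 54 mm behind the grasp point. The pads swing forward as they close: fully open they stand 13 mm farther back than shut.
Start: joints at [-0.068, 0.411, -0.013, 1.596, 0.006, 1.134, -0.082], TCP at [0.625, -0, 0.231] pointing down, gripper open.
Joint ranges: [-2.95, 2.95], [-0.29, 1.99], [-1.47, 1.44], [0.14, 2.54], [-1.03, 4.17], [0.13, 1.85], [-2.86, 2.86]. Speed limits (rad/s): [2.39, 2.39, 3.01, 3.01, 3.14, 3.14, 3.14].

### API

Orientations are given as a unit quaternion [x, y, z, w].
In Python, from cell import robot, eyes, order gives the robot as it stands.
- The arm moves only by the tool drive_tool, never from a script. Its argument "increments" is a list that holds one entry, the list of rows, each a list of 7 numbers: the turn, a rotation vector about the tool's x, y, z in degrees, then the shift along the tool's x, y, z in units of 30 mm (1.0 is 30 mm), then the closure, from 0 (fully open) to 1 (shut). A call has 1 to 12 rows; each row is the pose to reach, as a shift and turn from the pose commanded when the call began, along the tool's axes at that moment; what a row does not reach only later rows make up. A row lasts 1/8 s, in which the tool goes at most 62.5 mm and 10.7 degrees, less where a joint would pass 70% of its speed; a pose out of reach is approached as far as the arm can. A call with a gripper value outside its range is refused whole. The fingers move at their own pace and stop on an object; the grip force is fixed at half the most. Time passes only in rows, so rows that repeat a pose let the fingers close. It gives the time, the measured TCP pose, the force and the opening at its end, in the units of the state.
- robot.get_obs(): the state, without advancing time (a new reading comes with each control period).
- eyes.capture(name): name is "scene" or "side" or "wrist"; returns a dict with "pixels" (480x640x3 uint8, blue, green, red), "fov_y" (degrees; the focal length in pixels is half the picture's height over the tangent of half this angle, whatever the lens; pixels are square), "cx", "cy" (the principal point, pixels), "T" (4x4, takes a point from camera to world coordinates). Camera axes: x right, y down, z forward; pixel columns grow to the right and rows downward; lengths in m; the calibration is good to about 2 mm. A picture is of the moment at which its call begins. There is no depth.
- order.close_job(): hands the job in, once; it reports no verdict.
The state is a dict: "clock": time; "qpos": joint angles; "joint_velocities": joint speeds; "joint_efforts": joint torques, N m; "eef_pos": TCP position; "orientation": TCP orientation; "contact_force": force on the tool from outside, world axes, zero at the start; "wrist_torque": the same for the moment, N m; "width": finger opening in m.
Only numpy, scipy, OpenCV 4.12 (cv2) and the standard library are available. Lean on these libraries where they do the work, as an engineer would, in place of code of your own. Each camera call takes 0.05 s, during which the arm holds its last target.

### The job

Push the amber resin bar gently along its bed until its far end is fully home against the brass stop of the blue holding fixture, then turn the T-handle clockwise (seen from above) until the rising resistance shows that the bar is firmly clamped. Do not ram the stop and do not overtighten, or the resin cracks; leave the bar clamped, let go of everything, and do not disturb the other things on the bench.

Things in the scene. Friction and masses are not known exactly. Their poses are not given: they have to be found in the camera images.
- fixture: Blue and grey screw-down holding fixture, fixed to the bench. Origin on the bench below the vertical screw axis; +x is the direction in which the bar is pushed home (the open mouth faces -x). Base plate 175 x 120 x 14 mm, x -115 to +60 mm. Bed 34 mm wide, top at 35 mm, x -130 to +30 mm. Steel side rails, x -60 to +30 mm, top at 44 mm, inner faces at y +-17.5 mm, 10 mm thick
- head_top (a point): Centre of the flat top of the blue C-shaped head, on the screw axis, 120 mm above the bench (round it a 26 mm collar, 6 mm high). Head: x -32 to +60 mm from the axis, 64 mm wide, underside 86 mm above the bench, column at its back. Under it, on the screw axis, a brass spring-loaded pressure foot, 24 mm diameter, 2 to 7 mm above the bar's top at the start
- anvil: Steel top plate of the bed, 160 x 34 mm; origin at the centre of its upper face, 50 mm from the screw axis towards the mouth, 35 mm above the bench. The bar lies on it. The clamping force is the bar's force on this plate: firmly clamped is about 25 to 55 N; 70 N cracks the resin
- end_stop: Brass stop at the end of the bed, 34 mm wide; origin at the centre of its face, 25 mm beyond the screw axis in the fixture's x, 49 mm above the bench; its x axis is the pushing direction. Ramming it with 30 N chips the bar
- specimen_center (a point): Centre (half-way up) of the amber resin bar with dark spots, 130 x 30 x 20 mm high, 0.12 kg, on the bed, its x axis along the fixture's x. It starts 15 to 40 mm short of the stop and slides with under 2 N. Its near end sticks out before the rails, so it can be pushed with closed fingers on its near end face (65 mm from this point along -x), or pinched by its sides there
- specimen_end (a point): Centre of the bar's far end face, the one that goes against the stop (65 mm from the bar's centre along its x)
- handle_grip (a point): Centre of the T-handle's crossbar, on the screw axis, 152 mm above the bench; it stays at this height as it turns. Crossbar black, 76 mm long (this point's x axis lies along it), 12 mm wide, 14 mm high, with 17 mm balls at its ends; 12 mm spindle below. In all it takes about 1.2 to 3 rad clockwise, so it must be let go and taken again. It stays where it is left
- handle_end (a point): Red ball at one end of the T-handle, 38 mm from its centre. Clockwise lowers the foot 3.5 mm per rad. Friction takes about 0.24 N m while it turns, fading to about nothing when the hand pauses. Once the foot meets the bar a steady push-back adds to this, also while held still: 0.0035 N m per newton of clamping force, so about 0.14 N m at 40 N, some 0.75 rad after first touch
- spare_bar: Bystander: another amber resin bar of the same size lying on the bench, to be left alone
- amber_bottle: Bystander: amber bottle, 64 mm diameter, 130 mm high, origin under its centre
- dish: Bystander: shallow glass dish, 90 mm diameter, 16 mm high, origin under its centre
- beaker: Bystander: glass beaker, 68 mm diameter, 90 mm high, origin under its centre
- screwdriver: Bystander: screwdriver lying on the bench
- tweezers: Bystander: red tweezers, 120 mm long, lying on the bench
Not all that is in view belongs to the job. What is shaped like the part that bears specimen_center but green or purple is not meant.

How it is judged:
On the way, in this order (a step that is already met when the one before it is completed fails the run):
1. the bar is fully home against the brass stop (within 2 mm) before it is clamped (x of specimen_end in the frame of end_stop above -0.002 m and contact force between specimen and anvil below 15 N), for 0.1 s.
2. the bar is clamped with at least 20 N while home (x of specimen_end in the frame of end_stop above -0.002 m and contact force between specimen and anvil above 20 N), for 0.3 s.
At the end, for the whole second after the job is handed in: The bar's far end is within 2 mm of the brass stop, the bar is held down on the bed with 20 to 60 N by the screw alone, and it is at rest (all of step 2 and contact force between specimen and anvil below 60 N and linear speed of specimen below 0.01 m/s); the robot touches nothing.
It fails at once if the resin is cracked: the bar is pressed on the bed with more than 70 N (contact force between specimen and anvil above 70 N).
It fails at once if the bar is rammed into the stop with more than 30 N (contact force between specimen and end_stop above 30 N).
It fails at once if a bystander is moved by more than 20 mm (distance of any of spare_bar, amber_bottle, dish, beaker, screwdriver, tweezers from where it was at the start of the episode above 0.02 m).
It also fails if it takes over 72 s, if anything falls off the work surface, if the arm or the gripper's body presses on something with over 40 N, if the wrist force passes 120 N, or if a joint passes its speed limit or range.

## Working session

There is one attempt and no reset: what is moved stays moved. The work goes in short steps, Python scripts to look and compute and a tool call to move; the robot and the scene stay as the last step left them, time stands still between calls to the robot, and variables do not carry over. Pictures are saved under pics/ and viewed, and the job is handed in when it is done.

Besides the shell and the picture viewer there is one more tool, called after "Request:" by a JSON object that holds its "fn" and its "kwargs", one argument or row to a line. drive_tool: Moves the arm, as the interface text tells. Its arguments: {"type":"object","properties":{"increments":{"type":"array","items":{"type":"array","items":{"type":"array","items":{"type":"number"}}}}},"required":["increments"]}

```bash
mkdir -p pics; ls; cat > h.py <<'E'
import numpy as np,cv2
from cell import robot,eyes,order
def snap(n,f=None):
    c=eyes.capture(n)
    if f: cv2.imwrite('pics/'+f,c['pixels'])
    return c
def ray(c,u,v):
    f=240/np.tan(np.radians(c['fov_y'])/2)
    T=np.array(c['T']);d=T[:3,:3]@np.array([(u-c['cx'])/f,(v-c['cy'])/f,1.]);return T[:3,3],d
def onz(c,u,v,z):
    o,d=ray(c,u,v);return o+d*(z-o[2])/d[2]
def proj(c,p):
    f=240/np.tan(np.radians(c['fov_y'])/2)
    T=np.array(c['T']);q=T[:3,:3].T@(np.array(p)-T[:3,3]);return q[0]/q[2]*f+c['cx'],q[1]/q[2]*f+c['cy']
E
python3 - <<'E'
from h import *
import pickle
o=robot.get_obs();print(o)
for n in('scene','side','wrist'):
    c=snap(n,n+'0.png');print(n,c['fov_y'],c['cx'],c['cy'],np.round(c['T'],3).tolist());pickle.dump(c,open(n+'0.pkl','wb'))
E
```

```text
pics
{'clock': 0.0, 'qpos': array([-0.06822386,  0.41191783, -0.01273465,  1.59706297,  0.00561518,
        1.13429768, -0.08223275]), 'joint_velocities': array([-0.0001586 , -0.00046371, -0.00039038, -0.00159526, -0.00247569,
        0.00102577, -0.00063153]), 'joint_efforts': array([-1.18789325e-03, -6.00636005e+01,  6.81361444e-01, -2.99419034e+01,
        1.37590774e-02,  1.04116063e-02,  2.51732433e-05]), 'eef_pos': array([ 6.24493349e-01, -1.90143120e-05,  2.30434041e-01]), 'orientation': array([ 7.07091330e-01,  7.07121750e-01, -6.24898345e-04, -5.38667248e-04]), 'contact_force': array([ 0.13093718, -0.44781027, -0.24620979]), 'wrist_torque': array([-0.03662239,  0.00791538,  0.02325561]), 'width': 0.08497828588820519}
scene 56.80971503084952 314.4549537302502 238.62474845156228 [[0.853, 0.26, -0.452, 1.042], [0.521, -0.452, 0.724, -0.926], [-0.016, -0.853, -0.521, 0.766], [0.0, 0.0, 0.0, 1.0]]
side 53.88208535255405 324.04698172694896 243.37918655358632 [[-0.885, -0.318, 0.341, 0.121], [-0.466, 0.612, -0.64, 0.651], [-0.005, -0.725, -0.689, 0.832], [0.0, 0.0, 0.0, 1.0]]
wrist 66.91467992258838 320.4887097297149 243.67988133293954 [[1.0, 0.001, -0.002, 0.626], [0.0, -0.961, -0.278, 0.071], [-0.002, 0.278, -0.961, 0.374], [0.0, 0.0, 0.0, 1.0]]
```

View pics/scene0.png

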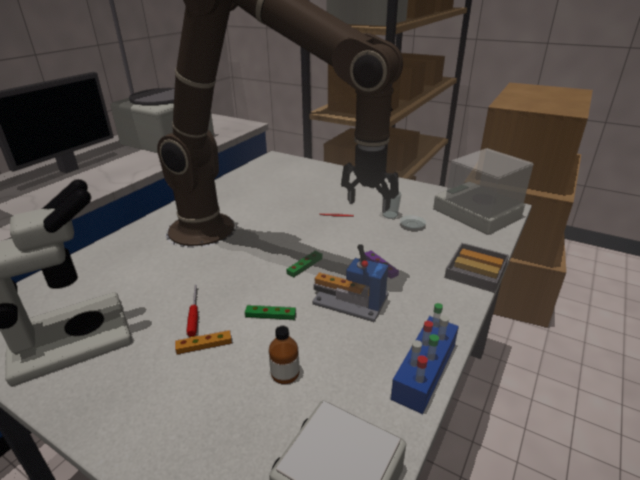

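View pics/side0.png

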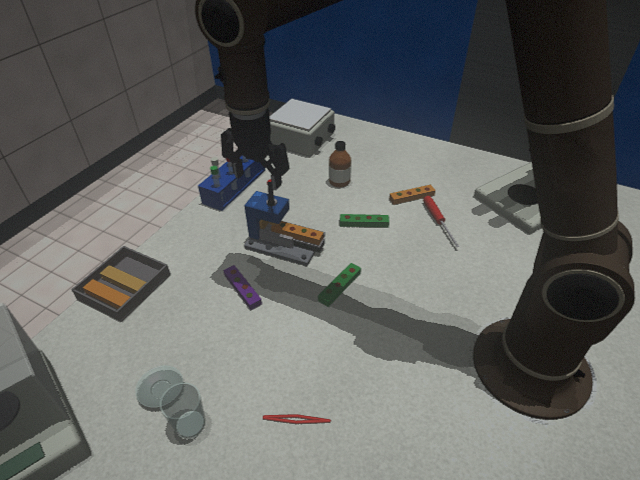

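View pics/wrist0.png

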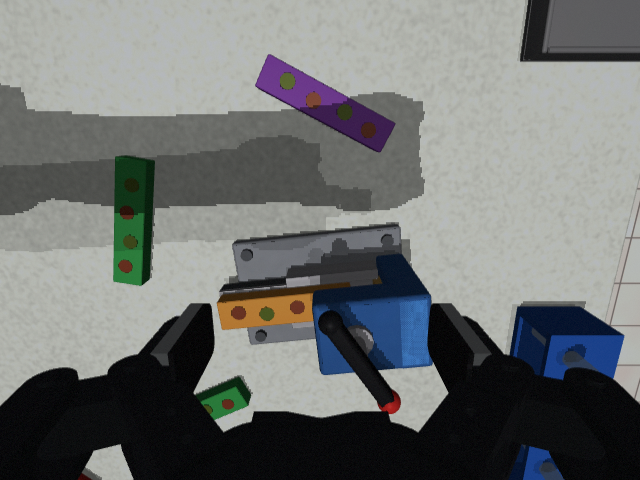

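Candidates for the bar:
- Amber bar in the fixture: scene (338,283), wrist (265,310).
- Spare amber bar on the bench: scene (203,342).
- Amber slabs in the tray: scene (480,260).
- Green bars: scene (304,263) and (270,312).
- Purple bar: scene (380,262).

I choose the amber bar in the blue fixture. Next I'll check it in a close crop and measure.

```bash
python3 - <<'E'
from h import *
import pickle
c=pickle.load(open('wrist0.pkl','rb'));im=c['pixels']
cv2.imwrite('pics/crop0.png',cv2.resize(im[210:420,200:450],None,fx=3,fy=2.8,interpolation=cv2.INTER_CUBIC)[:600])
hsv=cv2.cvtColor(im,cv2.COLOR_BGR2HSV)
def big(m,roi=(200,430,200,460)):
    a=np.zeros(m.shape,np.uint8);y0,y1,x0,x1=roi;a[y0:y1,x0:x1]=m[y0:y1,x0:x1]
    cs,_=cv2.findContours(a,cv2.RETR_EXTERNAL,cv2.CHAIN_APPROX_NONE);return max(cs,key=cv2.contourArea)
red=big(cv2.inRange(hsv,(0,170,90),(6,255,255))|cv2.inRange(hsv,(172,170,90),(180,255,255)),(370,425,370,410))
print('red',cv2.minEnclosingCircle(red))
blk=big(cv2.inRange(im,(0,0,0),(45,45,45)),(300,420,312,410));print('blk',cv2.minAreaRect(blk))
r=cv2.minEnclosingCircle(red)[0]
print('red@.152',onz(c,*r,.152))
am=big(cv2.inRange(hsv,(8,120,90),(25,255,255)));print('amber',cv2.boundingRect(am),cv2.approxPolyDP(am,4,True).reshape(-1,2).tolist())
bl=big(cv2.inRange(hsv,(100,120,40),(125,255,255)),(240,400,300,440));print('blue',cv2.approxPolyDP(bl,4,True).reshape(-1,2).tolist())
E
```

```text
red ((388.6190490722656, 403.0), 10.805846214294434)
blk ((361.6243591308594, 353.7469482421875), (111.82527923583984, 35.28822326660156), 51.73601150512695)
red@.152 [ 0.67484077 -0.11399976  0.152     ]
amber (217, 293, 96, 37) [[312, 293], [217, 302], [222, 328], [312, 320]]
blue [[400, 254], [377, 256], [393, 279], [390, 287], [374, 285], [372, 291], [368, 285], [373, 298], [360, 290], [363, 286], [337, 296], [316, 294], [319, 302], [312, 308], [323, 374], [354, 371], [318, 327], [319, 316], [330, 309], [347, 327], [364, 325], [371, 332], [374, 344], [368, 356], [378, 369], [431, 364], [430, 296], [407, 263], [402, 264]]
```

View pics/crop0.png

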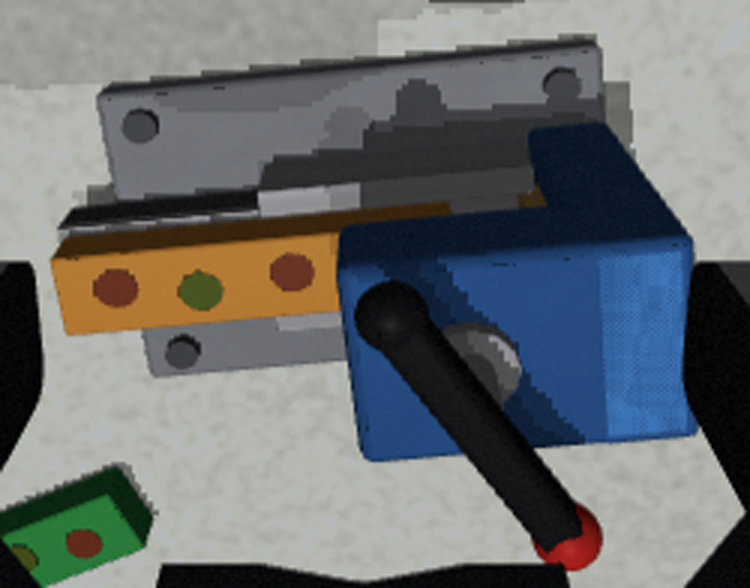

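```bash
python3 - <<'E'
from h import *
import pickle
c=pickle.load(open('wrist0.pkl','rb'))
b=onz(c,331,322.5,.152);r=onz(c,388.6,402,.152)
print('balls',b,r,'ctr',(b+r)/2,np.linalg.norm(b-r),'ang',np.degrees(np.arctan2(*(r-b)[[1,0]])))
H=[onz(c,u,v,.12) for u,v in((313,305),(323,374),(431.5,364),(431,296))]
print('head',np.round(H,4))
a=H[3]-H[0];a2=H[2]-H[1];print('yaw',[np.degrees(np.arctan2(x[1],x[0])) for x in(a,a2)],np.linalg.norm(a),np.linalg.norm(a2))
B=[onz(c,u,v,.055) for u,v in((217.5,302),(222.5,328.5),(312,320),(312,293))]
print('bar',np.round(B,4))
for p,q in((B[0],B[3]),(B[1],B[2])): print(np.degrees(np.arctan2(*(q-p)[[1,0]])))
print('near end ctr',(B[0]+B[1])/2,np.linalg.norm(B[0]-B[1]))
s=pickle.load(open('side0.pkl','rb'));sc=pickle.load(open('scene0.pkl','rb'))
yaw=np.mean([np.arctan2(x[1],x[0]) for x in(a,a2)]);ex=np.array([np.cos(yaw),np.sin(yaw),0])
Hc=np.mean(H,0);ax=Hc-ex*.014;print('axis',ax)
# predicted features in side/scene
for n,C in(('side',s),('scene',sc)):
    for nm,p in(('axis top',[*ax[:2],.152]),('red',r),('blk',b),('near',(B[0]+B[1])/2)): print(n,nm,np.round(proj(C,p),1))
    im=C['pixels'];u,v=map(int,proj(C,[*ax[:2],.1]))
    cv2.imwrite('pics/z_%s.png'%n,cv2.resize(im[v-60:v+60,u-80:u+80],None,fx=5,fy=5,interpolation=cv2.INTER_CUBIC));print('orig',u-80,v-60)
E
```

```text
balls [ 0.63239505 -0.04903465  0.152     ] [ 0.67478158 -0.11313356  0.152     ] ctr [ 0.65358832 -0.0810841   0.152     ] 0.0768458676954328 ang -56.52463211449373
head [[ 0.6195 -0.0515  0.12  ]
 [ 0.6272 -0.1127  0.12  ]
 [ 0.7144 -0.1032  0.12  ]
 [ 0.709  -0.0439  0.12  ]]
yaw [np.float64(4.84841025480027), np.float64(6.222633417257238)] 0.08982845003356958 0.08767454384791937
bar [[ 0.5263 -0.0798  0.055 ]
 [ 0.529  -0.1081  0.055 ]
 [ 0.6168 -0.0987  0.055 ]
 [ 0.617  -0.0703  0.055 ]]
5.96137286057964
6.090140960923378
near end ctr [ 0.52766446 -0.09393532  0.055     ] 0.02848060430466914
axis [ 0.65359135 -0.07918048  0.12      ]
side axis top [270.  191.6]
side red [270.1 181.6]
side blk [270.7 201.3]
side near [320.3 234.7]
orig 191 148
scene axis top [362.6 254.5]
scene red [364.3 263.6]
scene blk [360.4 246.6]
scene near [316.9 274.1]
orig 281 211
```

Wrist crop: the amber bar's near end has top corners at (217,302) and (222,328), and the black and red balls are at (331,322) and (389,402). The pixel positions agree: the balls are 76.8 mm apart, yaw is about 6°, and the axis is at about (0.6535, -0.0805). The bar is about 21.5 mm short of the stop. I'll go behind the bar with the fingers shut and the jaw turned across the fixture.

Request:
{"fn": "drive_tool", "kwargs": {
  "increments": [
    [[0,0,-96,-3.24,-4.33,0,1],[0,0,-96,-3.24,-4.33,0,1],[0,0,-96,-3.24,-4.33,0,1],[0,0,-96,-3.24,-4.33,0,1],[0,0,-96,-3.24,-4.33,0,1],[0,0,-96,-3.24,-4.33,0,1],[0,0,-96,-3.24,-4.33,0,1],[0,0,-96,-3.24,-4.33,0,1],[0,0,-96,-3.24,-4.33,0,1],[0,0,-96,-3.24,-4.33,2,1],[0,0,-96,-3.24,-4.33,4,1],[0,0,-96,-3.24,-4.33,4.5,1]]
  ]
}}

```text
clock: 1.65
eef_pos: [0.4925, -0.0969, 0.0933]
orientation: [-0.052, 0.999, 0.001, -0.003]
contact_force: [-0.5, 0.0, 0.1]
width: 0.0001
```

```bash
python3 - <<'E'
from h import *
import pickle
for n in('side','wrist'):
    c=snap(n,n+'1.png');pickle.dump(c,open(n+'1.pkl','wb'))
c=pickle.load(open('side1.pkl','rb'))
cv2.imwrite('pics/side1z.png',cv2.resize(c['pixels'][130:270,220:400],None,fx=4,fy=4,interpolation=cv2.INTER_CUBIC))
E
```

```text
(no output)
```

View pics/side1z.png

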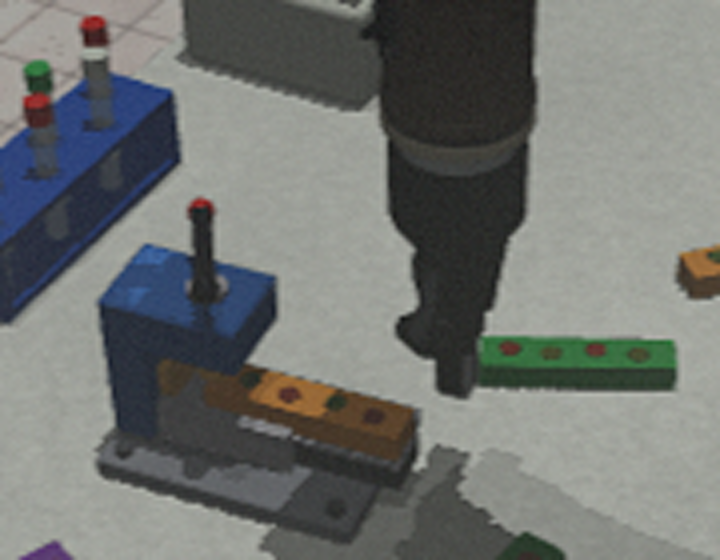

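View pics/wrist1.png

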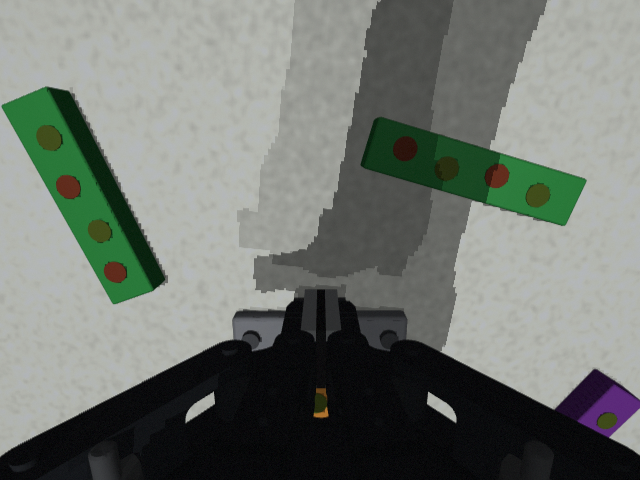

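The side view shows the shut fingers at (455,390) in line behind the bar's near end at (415,430). Now I'll descend and creep forward.

Request:
{"fn": "drive_tool", "kwargs": {
  "increments": [
    [[0,0,0,0,0,0.8,1],[0,0,0,0,0,1.67,1],[0,0,0,0,0,1.67,1],[0,0,0,-0.2,0,1.67,1],[0,0,0,-0.4,0,1.67,1],[0,0,0,-0.6,0,1.67,1],[0,0,0,-0.7,0,1.67,1],[0,0,0,-0.75,0,1.67,1],[0,0,0,-0.8,0,1.67,1],[0,0,0,-0.85,0,1.67,1],[0,0,0,-0.85,0,1.67,1]]
  ]
}}

```text
clock: 3.12
eef_pos: [0.5206, -0.0945, 0.0462]
orientation: [-0.052, 0.999, 0.0, 0.0]
contact_force: [-0.7, 0.7, 0.2]
width: -0.0002
```

```bash
python3 - <<'E'
from h import *
c=snap('side');cv2.imwrite('pics/side2z.png',cv2.resize(c['pixels'][130:270,220:400],None,fx=4,fy=4,interpolation=cv2.INTER_CUBIC))
print(robot.get_obs()['contact_force'])
E
```

```text
[-0.17571654 -0.26671077 -0.2022882 ]
```

View pics/side2z.png

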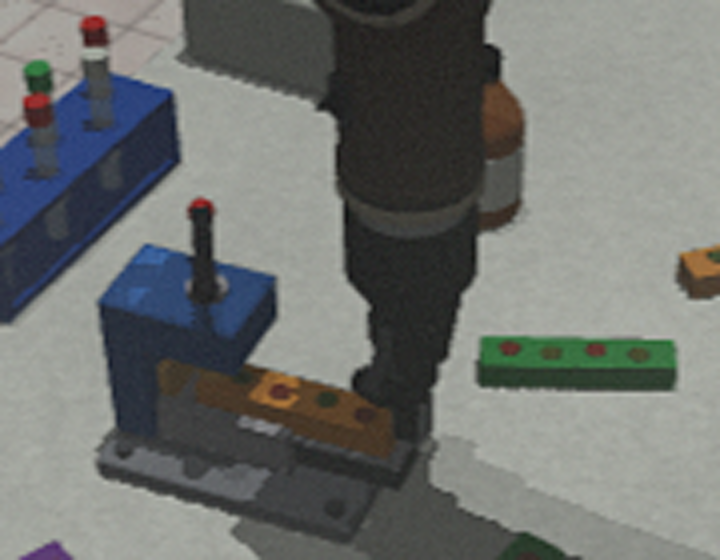

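Contact has been made and the bar is sliding (near end now at (393,455) in the crop), with about 17 mm left. I'll advance gently.

Request:
{"fn": "drive_tool", "kwargs": {
  "increments": [
    [[0,0,0,-0.07,0,0,1],[0,0,0,-0.14,0,0,1],[0,0,0,-0.2,0,0,1],[0,0,0,-0.26,0,0,1],[0,0,0,-0.3,0,0,1],[0,0,0,-0.33,0,0,1],[0,0,0,-0.36,0,0,1],[0,0,0,-0.39,0,0,1],[0,0,0,-0.42,0,0,1],[0,0,0,-0.42,0,0,1]]
  ]
}}

```text
clock: 4.42
eef_pos: [0.5332, -0.0932, 0.0462]
orientation: [-0.052, 0.999, 0.0, 0.0]
contact_force: [-0.2, -0.2, 0.4]
width: 0.0
```

Request:
{"fn": "drive_tool", "kwargs": {
  "increments": [
    [[0,0,0,-0.02,0,0,1],[0,0,0,-0.04,0,0,1],[0,0,0,-0.06,0,0,1],[0,0,0,-0.08,0,0,1],[0,0,0,-0.1,0,0,1]]
  ]
}}

```text
clock: 5.05
eef_pos: [0.536, -0.0929, 0.0462]
orientation: [-0.052, 0.999, -0.0, 0.0]
contact_force: [-1.8, -0.5, 0.7]
width: -0.0
```

```bash
python3 - <<'E'
from h import *
c=snap('side');cv2.imwrite('pics/side3z.png',cv2.resize(c['pixels'][180:270,235:345],None,fx=7,fy=6,interpolation=cv2.INTER_CUBIC))
print(robot.get_obs()['contact_force'],robot.get_obs()['eef_pos'])
E
```

```text
[-0.33212041  0.02848583 -0.02744582] [ 0.53615051 -0.09289254  0.04622258]
```

View pics/side3z.png

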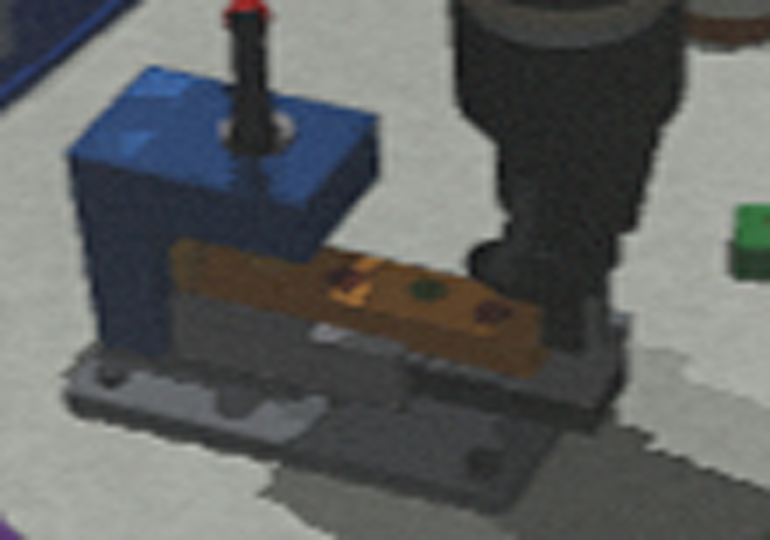

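The bar slides cleanly: its near end is at (545,345), under the fingers' knuckle, with nothing touching from above. I'll keep creeping.

Request:
{"fn": "drive_tool", "kwargs": {
  "increments": [
    [[0,0,0,-0.02,0,0,1],[0,0,0,-0.04,0,0,1],[0,0,0,-0.06,0,0,1],[0,0,0,-0.06,0,0,1]]
  ]
}}

```text
clock: 5.6
eef_pos: [0.5371, -0.0928, 0.046]
orientation: [-0.052, 0.999, -0.0, -0.001]
contact_force: [-4.3, -0.3, 3.2]
width: -0.0001
```

Request:
{"fn": "drive_tool", "kwargs": {
  "increments": [
    [[0,0,0,-0.02,0,0,1],[0,0,0,-0.04,0,0,1],[0,0,0,-0.04,0,0,1]]
  ]
}}

```text
clock: 5.98
eef_pos: [0.5371, -0.0928, 0.0459]
orientation: [-0.052, 0.999, -0.0, -0.002]
contact_force: [-7.3, -0.4, 5.6]
width: -0.0001
```

Request:
{"fn": "drive_tool", "kwargs": {
  "increments": [
    [[0,0,0,-0.02,0,0,1],[0,0,0,-0.04,0,0,1],[0,0,0,-0.04,0,0,1]]
  ]
}}

```text
clock: 6.35
eef_pos: [0.5371, -0.0929, 0.0457]
orientation: [-0.052, 0.999, -0.0, -0.003]
contact_force: [-11.7, -0.6, 9.0]
width: -0.0
```

The force rises while the position holds, and 0.5371 matches the predicted home position to about 1 mm. I'll back off, lift and check.

Request:
{"fn": "drive_tool", "kwargs": {
  "increments": [
    [[0,0,0,0.1,0,0,1],[0,0,0,0.5,0,0,1],[0,0,0,1.2,0,0,1],[0,0,0,1.2,0,-2,1],[0,0,0,1.2,0,-4,0.5],[0,0,0,1.2,0,-6,0],[0,0,62,0,0,-6.5,0],[0,0,62,0,0,-6.5,0],[0,0,62,0,0,-6.5,0],[0,0,62,0,0,-6.5,0],[0,0,62,0,0,-6.5,0],[0,0,62,0,0,-6.5,0]]
  ]
}}

```text
clock: 7.85
eef_pos: [0.5401, -0.0924, 0.2413]
orientation: [0.472, 0.882, 0.0, 0.001]
contact_force: [-0.2, -1.0, 0.3]
width: 0.0855
```

```bash
python3 - <<'E'
from h import *
import pickle
c=snap('side');cv2.imwrite('pics/side4z.png',cv2.resize(c['pixels'][180:270,235:345],None,fx=7,fy=6,interpolation=cv2.INTER_CUBIC))
pickle.dump(c,open('side4.pkl','wb'))
c=snap('wrist','wrist4.png');pickle.dump(c,open('wrist4.pkl','wb'))
E
```

```text
(no output)
```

View pics/side4z.png

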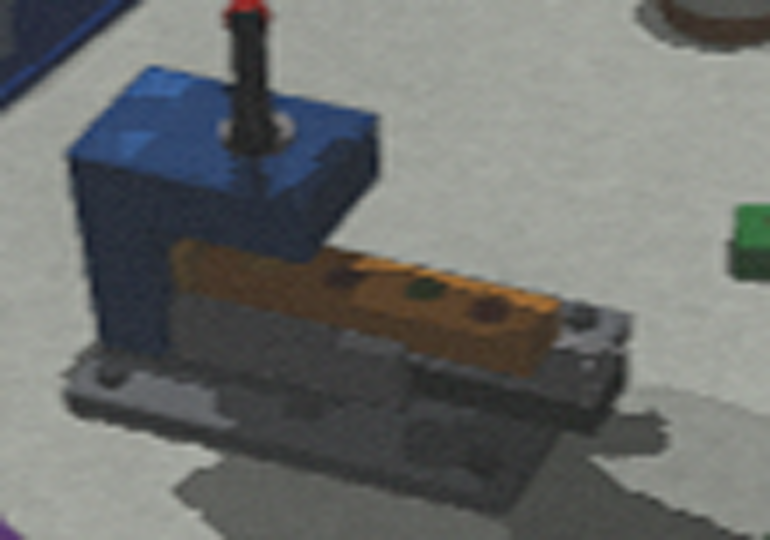

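View pics/wrist4.png

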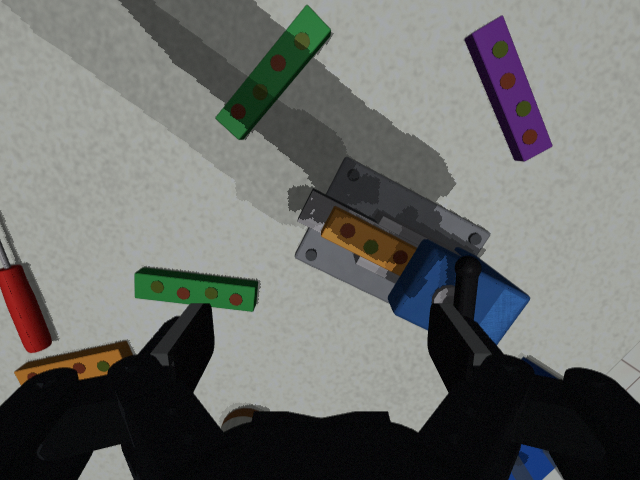

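The wrist view shows the bar in the fixture with its near end at about (327,221) and the bed's end at about (305,205). I'll measure the gap between them, which should be 25 mm when home.

```bash
python3 - <<'E'
from h import *
import pickle
c=pickle.load(open('wrist4.pkl','rb'));im=c['pixels']
cv2.imwrite('pics/w4z.png',cv2.resize(im[140:340,285:485],None,fx=3,fy=3,interpolation=cv2.INTER_CUBIC))
hsv=cv2.cvtColor(im,cv2.COLOR_BGR2HSV);m=cv2.inRange(hsv,(8,120,60),(25,255,255));m[:180]=0;m[290:]=0;m[:,:300]=0;m[:,430:]=0
cs,_=cv2.findContours(m,cv2.RETR_EXTERNAL,cv2.CHAIN_APPROX_NONE);k=max(cs,key=cv2.contourArea)
P=cv2.approxPolyDP(k,4,True).reshape(-1,2);print(P.tolist())
ex=np.array([np.cos(.105),np.sin(.105)]);A=np.array([.6535,-.0805])
for p in P:
    w=onz(c,*map(float,p),.055)[:2]-A;print(p,np.round([w@ex,w@[-ex[1],ex[0]]],4))
E
```

```text
[[335, 209], [321, 235], [400, 274], [414, 249]]
[335 209] [-0.1051  0.0138]
[321 235] [-0.1051 -0.0141]
[400 274] [-0.0193 -0.0136]
[414 249] [-0.0205  0.0142]
```

View pics/w4z.png

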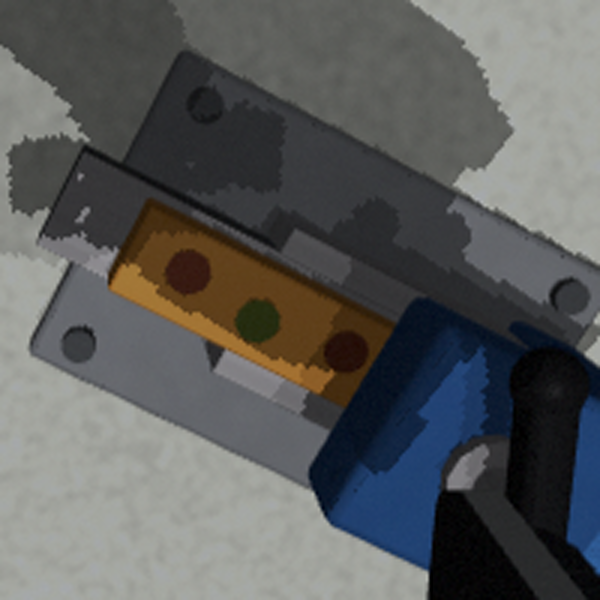

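The near end measures -105.1 mm from the axis against an expected -105 mm, so the bar is home. Now I'll move above the handle.

Request:
{"fn": "drive_tool", "kwargs": {
  "increments": [
    [[0,0,0,-0.9,1.7,0,0],[0,0,0,-1.78,3.36,0,0],[0,0,0,-1.78,3.36,0,0],[0,0,0,-1.78,3.36,0,0]]
  ]
}}

```text
clock: 8.45
eef_pos: [0.6531, -0.0805, 0.2405]
orientation: [0.468, 0.883, -0.0, -0.0]
contact_force: [-0.2, -0.1, 0.2]
width: 0.0854
```

```bash
python3 - <<'E'
from h import *
import pickle
c=snap('wrist','wrist5.png');pickle.dump(c,open('wrist5.pkl','wb'))
print(robot.get_obs()['eef_pos'],proj(c,[.6536,-.0811,.152]),proj(c,[.6536,-.0811,.126]))
E
```

```text
[ 0.65279391 -0.0807539   0.24109456] (np.float64(319.5983778723693), np.float64(249.57550554831553)) (np.float64(319.741840355149), np.float64(239.25190603452825))
```

View pics/wrist5.png

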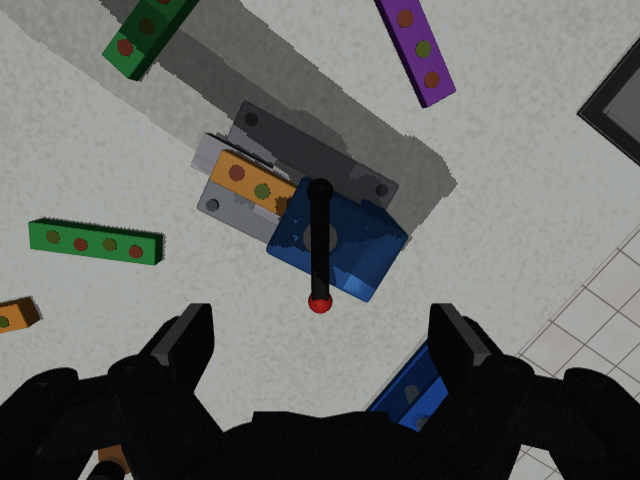

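The handle's balls at (320,190) and (320,302) are vertical in the picture and centred on the jaws, so the alignment is good. I'll descend and grip.

Request:
{"fn": "drive_tool", "kwargs": {
  "increments": [
    [[0,0,0,0,0,1.5,0],[0,0,0,0,0,3.0,0],[0,0,0,0,0,3.55,0],[0,0,0,0,0,3.55,0],[0,0,0,0,0,3.55,1],[0,0,0,0,0,3.55,1],[0,0,0,0,0,3.55,1],[0,0,0,0,0,3.55,1],[0,0,0,0,0,3.55,1],[0,0,0,0,0,3.55,1],[0,0,0,0,0,3.55,1],[0,0,0,0,0,3.55,1]]
  ]
}}

```text
clock: 10.0
eef_pos: [0.6528, -0.0811, 0.1353]
orientation: [0.47, 0.883, -0.001, -0.0]
contact_force: [-4.2, -1.1, 5.5]
width: 0.0111
```

```bash
cat > st.py <<'E'
from h import *
o=robot.get_obs();np.set_printoptions(precision=4,suppress=True)
q=o['orientation'];
print(o['clock'],'F',o['contact_force'],'T',o['wrist_torque'],'p',o['eef_pos'],'yaw',np.degrees(np.arctan2(q[1]**2-q[0]**2,2*q[0]*q[1])),'q',o['qpos'],'w',o['width'],'t7',o['joint_efforts'][6])
E
python3 st.py
```

```text
10.0 F [-4.2397 -1.0615  5.4892] T [-0.2273  0.9603  0.0824] p [ 0.6528 -0.0811  0.1353] yaw 33.98503482587988 q [ 0.0921  0.5555 -0.0618  1.6045  0.0401  0.9842  0.6105] w 0.011086774888002865 t7 -0.10605085641145706
```

Gripped at a width of 11 mm. Now I'll turn clockwise (+z of the tool), with pauses to read the torque.

Request:
{"fn": "drive_tool", "kwargs": {
  "increments": [
    [[0,0,5,0,0,0,1],[0,0,10,0,0,0,1],[0,0,15,0,0,0,1],[0,0,20,0,0,0,1]]
  ]
}}

```text
clock: 10.5
eef_pos: [0.6526, -0.0811, 0.1353]
orientation: [0.617, 0.787, -0.001, -0.0]
contact_force: [-6.4, -1.4, 6.3]
width: 0.011
```

```bash
python3 st.py
```

```text
10.5 F [-6.3562 -1.423   6.2723] T [-0.2894  1.1868  0.2382] p [ 0.6526 -0.0811  0.1353] yaw 13.830880084276096 q [ 0.0341  0.5534  0.0225  1.6093 -0.0131  0.9808  0.302 ] w 0.011001016040570136 t7 0.7661166228353977
```

Request:
{"fn": "drive_tool", "kwargs": {
  "increments": [
    [[0,0,0,0,0,0,1],[0,0,0,0,0,0,1],[0,0,0,0,0,0,1]]
  ]
}}

```text
clock: 10.88
eef_pos: [0.6525, -0.0812, 0.1353]
orientation: [0.616, 0.788, -0.001, -0.001]
contact_force: [-6.0, -1.5, 6.1]
width: 0.0106
```

```bash
python3 st.py
```

```text
10.875 F [-5.9796 -1.4524  6.0855] T [-0.2382  1.1189 -0.1248] p [ 0.6525 -0.0812  0.1353] yaw 13.942983341903508 q [ 0.0346  0.5534  0.022   1.6092 -0.0131  0.9808  0.304 ] w 0.01064186989828401 t7 0.13089691288769245
```

Request:
{"fn": "drive_tool", "kwargs": {
  "increments": [
    [[0,0,0,0.01,-0.04,-0.03,1],[0,0,0,0.01,-0.04,-0.03,1],[0,0,0,0.01,-0.04,-0.03,1],[0,0,0,0.01,-0.04,-0.03,1]]
  ]
}}

```text
clock: 11.38
eef_pos: [0.6525, -0.0812, 0.1354]
orientation: [0.616, 0.788, -0.0, 0.0]
contact_force: [2.3, -5.3, -4.6]
width: 0.0108
```

```bash
python3 st.py; python3 st.py
```

```text
11.375 F [ 2.2787 -5.2679 -4.5723] T [-0.9122 -0.6674 -0.1175] p [ 0.6525 -0.0812  0.1354] yaw 13.967537479935094 q [ 0.0347  0.5521  0.0218  1.6112 -0.0129  0.9781  0.3042] w 0.010793341461283117 t7 0.13117169961333275
11.375 F [ 2.2787 -5.2679 -4.5723] T [-0.9122 -0.6674 -0.1175] p [ 0.6525 -0.0812  0.1354] yaw 13.967537479935094 q [ 0.0347  0.5521  0.0218  1.6112 -0.0129  0.9781  0.3042] w 0.010793341461283117 t7 0.13117169961333275
```

Request:
{"fn": "drive_tool", "kwargs": {
  "increments": [
    [[0,0,5,0,0,0,1],[0,0,10,0,0,0,1],[0,0,15,0,0,0,1],[0,0,20,0,0,0,1],[0,0,25,0,0,0,1]]
  ]
}}

```text
clock: 12.0
eef_pos: [0.6522, -0.0812, 0.1354]
orientation: [0.772, 0.635, -0.0, 0.0]
contact_force: [2.0, -5.1, -4.1]
width: 0.0107
```

```bash
python3 st.py
```

```text
12.0 F [ 1.9715 -5.0683 -4.1411] T [-0.9528 -0.3134  0.2316] p [ 0.6522 -0.0812  0.1354] yaw -11.150271084892482 q [-0.0383  0.5532  0.1276  1.6172 -0.0795  0.9766 -0.0796] w 0.010654324192234972 t7 0.768955685198307
```

Request:
{"fn": "drive_tool", "kwargs": {
  "increments": [
    [[0,0,0,0,0,0,1],[0,0,0,0,0,0,1],[0,0,0,0,0,0,1]]
  ]
}}

```text
clock: 12.38
eef_pos: [0.6522, -0.0811, 0.1354]
orientation: [0.772, 0.636, -0.0, 0.0]
contact_force: [2.3, -4.9, -4.5]
width: 0.0109
```

```bash
python3 st.py
```

```text
12.375 F [ 2.3054 -4.8951 -4.4775] T [-0.9627 -0.3798 -0.1644] p [ 0.6522 -0.0811  0.1354] yaw -11.032475161708877 q [-0.0378  0.5532  0.127   1.6172 -0.0794  0.9766 -0.0776] w 0.010872160495882185 t7 0.1395550137385726
```

Request:
{"fn": "drive_tool", "kwargs": {
  "increments": [
    [[0,0,5,0,0,0,1],[0,0,10,0,0,0,1],[0,0,15,0,0,0,1],[0,0,20,0,0,0,1]]
  ]
}}

```text
clock: 12.88
eef_pos: [0.652, -0.081, 0.1354]
orientation: [0.871, 0.491, -0.001, 0.0]
contact_force: [0.6, -4.7, -3.5]
width: 0.0103
```

```bash
python3 st.py
```

```text
12.875 F [ 0.5618 -4.6532 -3.478 ] T [-0.9172 -0.1341  0.2925] p [ 0.652  -0.081   0.1354] yaw -31.143768122848567 q [-0.0965  0.557   0.2125  1.6219 -0.1338  0.9776 -0.3838] w 0.01029418094429741 t7 0.7204837538301945
```

Request:
{"fn": "drive_tool", "kwargs": {
  "increments": [
    [[0,0,0,0,0,0,1],[0,0,0,0,0,0,1],[0,0,0,0,0,0,1]]
  ]
}}

```text
clock: 13.25
eef_pos: [0.652, -0.081, 0.1354]
orientation: [0.87, 0.492, -0.0, 0.0]
contact_force: [0.9, -5.0, -2.7]
width: 0.0109
```

```bash
python3 st.py
```

```text
13.25 F [ 0.8652 -5.0372 -2.7414] T [-1.0684 -0.1159 -0.1191] p [ 0.652  -0.081   0.1354] yaw -31.018109893885423 q [-0.096   0.557   0.2119  1.622  -0.1337  0.9776 -0.3816] w 0.010917535032706161 t7 0.09501444641500711
```

Request:
{"fn": "drive_tool", "kwargs": {
  "increments": [
    [[0,0,0,0,0,0,1],[0,0,0,0,0,0,1],[0,0,0,0,0,0,1]]
  ]
}}

```text
clock: 13.62
eef_pos: [0.652, -0.0811, 0.1354]
orientation: [0.87, 0.492, -0.0, 0.0]
contact_force: [0.8, -6.0, -2.8]
width: 0.0111
```

```bash
python3 st.py
```

```text
13.625 F [ 0.8189 -5.961  -2.8085] T [-1.0118 -0.0736 -0.06  ] p [ 0.652  -0.0811  0.1354] yaw -31.019757909097446 q [-0.0959  0.557   0.2118  1.6219 -0.1337  0.9776 -0.3816] w 0.011074789148593691 t7 0.09195412276312709
```

Request:
{"fn": "drive_tool", "kwargs": {
  "increments": [
    [[0,0,5,0,0,0,1],[0,0,10,0,0,0,1],[0,0,15,0,0,0,1]]
  ]
}}

```text
clock: 14.0
eef_pos: [0.6519, -0.0809, 0.1354]
orientation: [0.928, 0.374, -0.001, 0.0]
contact_force: [-0.4, -4.7, -3.3]
width: 0.0109
```

```bash
python3 st.py|cut -c1-75
```

```text
14.0 F [-0.4189 -4.7318 -3.2888] T [-0.9831  0.0456  0.3557] p [ 0.6519 -0.
```

Request:
{"fn": "drive_tool", "kwargs": {
  "increments": [
    [[0,0,0,0,0,0,1],[0,0,0,0,0,0,1],[0,0,0,0,0,0,1],[0,0,0,0,0,0,1]]
  ]
}}

```text
clock: 14.5
eef_pos: [0.6518, -0.0809, 0.1354]
orientation: [0.927, 0.375, -0.001, 0.0]
contact_force: [0.7, -4.1, -2.7]
width: 0.0107
```

```bash
python3 st.py|cut -c1-75
```

```text
14.5 F [ 0.6667 -4.1293 -2.6809] T [-1.0143  0.0425  0.0109] p [ 0.6518 -0.
```

Request:
{"fn": "drive_tool", "kwargs": {
  "increments": [
    [[0,0,0,0,0,0,1]]
  ]
}}

```text
clock: 14.62
eef_pos: [0.6518, -0.0809, 0.1354]
orientation: [0.927, 0.375, -0.001, 0.0]
contact_force: [-0.3, -4.3, -2.7]
width: 0.0112
```

```bash
python3 st.py
```

```text
14.625 F [-0.3371 -4.2619 -2.6692] T [-0.9754  0.0297 -0.0302] p [ 0.6518 -0.0809  0.1354] yaw -46.01110695587756 q [-0.1397  0.5617  0.2761  1.6254 -0.1751  0.9798 -0.609 ] w 0.01116389938259456 t7 0.03413165453821421
```

Moving torque went from 0.235 (flat over the first 45°) to 0.29, then 0.356. Rest torque rose by the same amount (joint 7 effort 0.135 → 0.034). That puts the clamp at about 30 N with touch near 50°. One small step more.

Request:
{"fn": "drive_tool", "kwargs": {
  "increments": [
    [[0,0,3.5,0,0,0,1],[0,0,7,0,0,0,1]]
  ]
}}

```text
clock: 14.88
eef_pos: [0.6518, -0.0809, 0.1354]
orientation: [0.949, 0.317, -0.001, 0.0]
contact_force: [-0.1, -5.6, -2.5]
width: 0.0108
```

```bash
python3 st.py
```

```text
14.875 F [-0.1259 -5.6447 -2.5351] T [-1.0666  0.1214  0.2899] p [ 0.6518 -0.0809  0.1354] yaw -53.07251049090781 q [-0.1603  0.5646  0.3065  1.627  -0.1947  0.9812 -0.716 ] w 0.010834996357131447 t7 0.3566146921366453
```

Request:
{"fn": "drive_tool", "kwargs": {
  "increments": [
    [[0,0,0,0,0,0,1],[0,0,0,0,0,0,1],[0,0,0,0,0,0,1],[0,0,0,0,0,0,1]]
  ]
}}

```text
clock: 15.38
eef_pos: [0.6518, -0.0808, 0.1354]
orientation: [0.948, 0.317, -0.001, 0.0]
contact_force: [-0.7, -3.9, -2.3]
width: 0.0106
```

```bash
python3 st.py
```

```text
15.375 F [-0.6809 -3.9078 -2.2554] T [-0.9752  0.086   0.1156] p [ 0.6518 -0.0808  0.1354] yaw -52.990344192063674 q [-0.1601  0.5646  0.3062  1.627  -0.1947  0.9812 -0.7146] w 0.010586477641657986 t7 -0.08465236751362681
```

Request:
{"fn": "drive_tool", "kwargs": {
  "increments": [
    [[0,0,0,0,0,0,1],[0,0,0,0,0,0,1],[0,0,0,0,0,0,1],[0,0,0,0,0,0,1],[0,0,0,0,0,0,1],[0,0,0,0,0,0,1],[0,0,0,0,0,0,1],[0,0,0,0,0,0,1]]
  ]
}}

```text
clock: 16.38
eef_pos: [0.6518, -0.0808, 0.1354]
orientation: [0.948, 0.317, -0.001, 0.0]
contact_force: [-0.4, -5.6, -2.4]
width: 0.0107
```

```bash
python3 st.py
```

```text
16.375 F [-0.4043 -5.5753 -2.4481] T [-0.9957  0.1181  0.1008] p [ 0.6518 -0.0808  0.1354] yaw -52.99179609172702 q [-0.1601  0.5646  0.3061  1.627  -0.1946  0.9812 -0.7147] w 0.010661028781667092 t7 -0.08791211061179638
```

The rest reading depends on the previous motion. For an estimate that cancels friction, I'll compare turning back and forth at the same speed.

Request:
{"fn": "drive_tool", "kwargs": {
  "increments": [
    [[0,0,-3.5,0,0,0,1],[0,0,-7,0,0,0,1]]
  ]
}}

```text
clock: 16.62
eef_pos: [0.6518, -0.0809, 0.1354]
orientation: [0.927, 0.375, -0.001, 0.0]
contact_force: [0.6, -4.6, -2.6]
width: 0.011
```

```bash
python3 st.py
```

```text
16.625 F [ 0.5608 -4.5906 -2.5693] T [-1.0238  0.095  -0.2073] p [ 0.6518 -0.0809  0.1354] yaw -45.907809184030796 q [-0.1394  0.5617  0.2756  1.6254 -0.1748  0.9797 -0.6075] w 0.011017537732648469 t7 -0.5532471276819706
```

Request:
{"fn": "drive_tool", "kwargs": {
  "increments": [
    [[0,0,0,0,0,0,1],[0,0,0,0,0,0,1],[0,0,0,0,0,0,1],[0,0,0,0,0,0,1]]
  ]
}}

```text
clock: 17.12
eef_pos: [0.6518, -0.0809, 0.1354]
orientation: [0.927, 0.374, -0.001, 0.0]
contact_force: [0.1, -5.6, -2.2]
width: 0.011
```

```bash
python3 st.py
```

```text
17.125 F [ 0.1279 -5.6495 -2.1675] T [-1.0537  0.1492  0.1536] p [ 0.6518 -0.0809  0.1354] yaw -46.05523315756703 q [-0.1398  0.5618  0.2761  1.6254 -0.1751  0.9797 -0.6098] w 0.011004523812937764 t7 -0.14907462056726217
```

Request:
{"fn": "drive_tool", "kwargs": {
  "increments": [
    [[0,0,3.5,0,0,0,1],[0,0,7,0,0,0,1]]
  ]
}}

```text
clock: 17.38
eef_pos: [0.6518, -0.0809, 0.1354]
orientation: [0.949, 0.316, -0.001, 0.0]
contact_force: [-1.5, -6.2, -2.9]
width: 0.0108
```

```bash
python3 st.py
```

```text
17.375 F [-1.5208 -6.2474 -2.9109] T [-1.049  0.169  0.325] p [ 0.6518 -0.0809  0.1354] yaw -53.14405723030909 q [-0.1604  0.5647  0.3066  1.627  -0.1949  0.9812 -0.7171] w 0.010837534765528184 t7 0.35679188556969166
```

Request:
{"fn": "drive_tool", "kwargs": {
  "increments": [
    [[0,0,0,0,0,0,1],[0,0,0,0,0,0,1],[0,0,0,0,0,0,1],[0,0,0,0,0,0,1]]
  ]
}}

```text
clock: 17.88
eef_pos: [0.6518, -0.0808, 0.1354]
orientation: [0.948, 0.317, -0.001, 0.0]
contact_force: [-1.6, -5.0, -2.9]
width: 0.0107
```

```bash
python3 st.py
```

```text
17.875 F [-1.6227 -4.9855 -2.9171] T [-1.0611  0.1861  0.1248] p [ 0.6518 -0.0808  0.1354] yaw -53.052007214111235 q [-0.1603  0.5646  0.3063  1.627  -0.1947  0.9812 -0.7157] w 0.010708351734093593 t7 -0.08395046694204211
```

Averaging the two directions gives about 0.11–0.13 N m, or roughly 34 N. I'll finish with a slow creep of 4° more, which leaves little residual and gives a direct hold reading.

Request:
{"fn": "drive_tool", "kwargs": {
  "increments": [
    [[0,0,1,0,0,0,1],[0,0,2,0,0,0,1],[0,0,3,0,0,0,1],[0,0,3.5,0,0,0,1],[0,0,4,0,0,0,1],[0,0,4,0,0,0,1],[0,0,4,0,0,0,1],[0,0,4,0,0,0,1]]
  ]
}}

```text
clock: 18.88
eef_pos: [0.6518, -0.0808, 0.1354]
orientation: [0.959, 0.284, -0.001, 0.0]
contact_force: [-1.2, -6.4, -1.6]
width: 0.0109
```

```bash
python3 st.py
```

```text
18.875 F [-1.1921 -6.361  -1.616 ] T [-0.9976  0.1864  0.2935] p [ 0.6518 -0.0808  0.1354] yaw -57.02996474776233 q [-0.1719  0.5664  0.3236  1.6279 -0.2059  0.9822 -0.7759] w 0.010883037935266788 t7 -0.2867508865892887
```

Request:
{"fn": "drive_tool", "kwargs": {
  "increments": [
    [[0,0,0,0,0,0,1],[0,0,0,0,0,0,1],[0,0,0,0,0,0,1],[0,0,0,0,0,0,1]]
  ]
}}

```text
clock: 19.38
eef_pos: [0.6518, -0.0808, 0.1354]
orientation: [0.959, 0.284, -0.001, 0.0]
contact_force: [-0.3, -6.3, -3.2]
width: 0.0105
```

```bash
python3 st.py
```

```text
19.375 F [-0.2753 -6.2574 -3.2414] T [-1.0298  0.1669  0.2458] p [ 0.6518 -0.0808  0.1354] yaw -57.03140144193126 q [-0.1719  0.5664  0.3236  1.6279 -0.2059  0.9822 -0.7759] w 0.01045159536949419 t7 -0.28691559098660946
```

The slow creep leaves friction locked in the cw direction (0.287 with the hand still). I'll do the same creep the other way and take the mean, which cancels it.

Request:
{"fn": "drive_tool", "kwargs": {
  "increments": [
    [[0,0,-1,0,0,0,1],[0,0,-2,0,0,0,1],[0,0,-3,0,0,0,1],[0,0,-3.5,0,0,0,1],[0,0,-4,0,0,0,1],[0,0,-4,0,0,0,1],[0,0,-4,0,0,0,1],[0,0,-4,0,0,0,1]]
  ]
}}

```text
clock: 20.38
eef_pos: [0.6518, -0.0809, 0.1354]
orientation: [0.949, 0.317, -0.001, -0.0]
contact_force: [0.1, -4.2, -1.9]
width: 0.0108
```

```bash
python3 st.py
```

```text
20.375 F [ 0.0506 -4.1524 -1.9312] T [-1.0692  0.1686 -0.0504] p [ 0.6518 -0.0809  0.1354] yaw -53.07784462737883 q [-0.1601  0.5646  0.3064  1.627  -0.1949  0.9812 -0.7159] w 0.010809854817635401 t7 0.05648702150210738
```

Request:
{"fn": "drive_tool", "kwargs": {
  "increments": [
    [[0,0,0,0,0,0,1],[0,0,0,0,0,0,1],[0,0,0,0,0,0,1],[0,0,0,0,0,0,1]]
  ]
}}

```text
clock: 20.88
eef_pos: [0.6518, -0.0809, 0.1354]
orientation: [0.949, 0.317, -0.001, -0.0]
contact_force: [-0.7, -5.2, -2.3]
width: 0.0108
```

```bash
python3 st.py
```

```text
20.875 F [-0.6959 -5.2439 -2.3357] T [-1.0149  0.1237 -0.0423] p [ 0.6518 -0.0809  0.1354] yaw -53.079654549658784 q [-0.1602  0.5646  0.3064  1.627  -0.1949  0.9812 -0.7159] w 0.010841267082341073 t7 0.056725661270320415
```

The mean is 0.115 N m, or about 33 N, at yaw -55°, in agreement with the other estimates. I'll turn 7° clockwise again to -60° (about 37–38 N), then release and rise.

Request:
{"fn": "drive_tool", "kwargs": {
  "increments": [
    [[0,0,3.5,0,0,0,1],[0,0,7,0,0,0,1],[0,0,7,0,0,0,1],[0,0,7,0,0,0,1]]
  ]
}}

```text
clock: 21.38
eef_pos: [0.6517, -0.0808, 0.1354]
orientation: [0.966, 0.258, -0.001, 0.0]
contact_force: [-1.1, -5.3, -2.3]
width: 0.0109
```

```bash
python3 st.py
```

```text
21.375 F [-1.0583 -5.2697 -2.312 ] T [-1.0209  0.1628  0.1061] p [ 0.6517 -0.0808  0.1354] yaw -60.05038751228885 q [-0.1807  0.5678  0.3367  1.6286 -0.2145  0.9829 -0.8214] w 0.010852359641892611 t7 -0.1109192194417119
```

The hold torque rose 0.026 over 7° with the same motion, about 1 N/deg. All the estimates come to roughly 38–45 N. I'll release and rise straight up.

Request:
{"fn": "drive_tool", "kwargs": {
  "increments": [
    [[0,0,0,0,0,0,0.8],[0,0,0,0,0,0,0.5],[0,0,0,0,0,0,0],[0,0,0,0,0,0,0],[0,0,0,0,0,0,0],[0,0,0,0,0,0,0],[0,0,0,0,0,-1,0],[0,0,0,0,0,-2.5,0],[0,0,0,0,0,-4,0],[0,0,0,0,0,-4.5,0],[0,0,0,0,0,-4.5,0]]
  ]
}}

```text
clock: 22.75
eef_pos: [0.6527, -0.0804, 0.2713]
orientation: [0.966, 0.259, 0.001, 0.0]
contact_force: [0.9, 0.3, 0.0]
width: 0.0858
```

```bash
python3 st.py; python3 - <<'E'
from h import *
c=snap('wrist','wrist9.png')
s=snap('side','side9.png')
b=(0,0);im=c['pixels'];hsv=cv2.cvtColor(im,cv2.COLOR_BGR2HSV)
m=cv2.inRange(hsv,(8,120,50),(25,255,255));n,l,st,ce=cv2.connectedComponentsWithStats(m)
ex=np.array([np.cos(.105),np.sin(.105)]);A=np.array([.6535,-.0805])
for i in range(1,n):
    if st[i,4]>200:
        k=cv2.findContours((l==i).astype(np.uint8),0,1)[0][0]
        for p in cv2.approxPolyDP(k,4,True).reshape(-1,2):
            w=onz(c,*map(float,p),.055)[:2]-A;print(i,p,np.round([w@ex,w@[-ex[1],ex[0]]],4))
E
```

```text
22.75 F [0.9019 0.277  0.0069] T [ 0.0032  0.0183 -0.0014] p [ 0.6527 -0.0804  0.2713] yaw -59.99660392494713 q [-0.2048  0.4511  0.3734  1.4787 -0.1691  1.2419 -0.8581] w 0.08583949624265416 t7 -0.032247958006337285
18 [287 253] [-0.0536  0.0143]
18 [270 295] [-0.1047  0.0129]
18 [294 304] [-0.104  -0.0148]
18 [312 263] [-0.0531 -0.0138]
18 [306 261] [-0.0536 -0.0072]
18 [307 266] [-0.0583 -0.0103]
18 [297 270] [-0.0666 -0.0025]
18 [297 257] [-0.0534  0.0031]
25 [530 364] [-0.0635 -0.2895]
25 [536 374] [-0.072  -0.3031]
25 [562 379] [-0.0654 -0.3343]
25 [572 367] [-0.0474 -0.3355]
25 [557 357] [-0.0434 -0.3124]
```

View pics/wrist9.png

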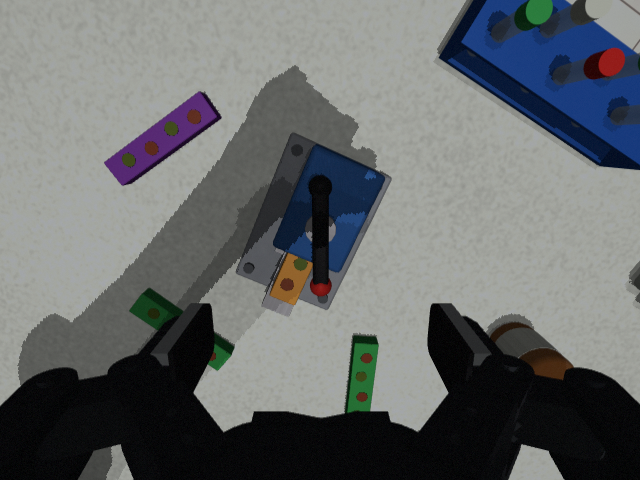

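View pics/side9.png

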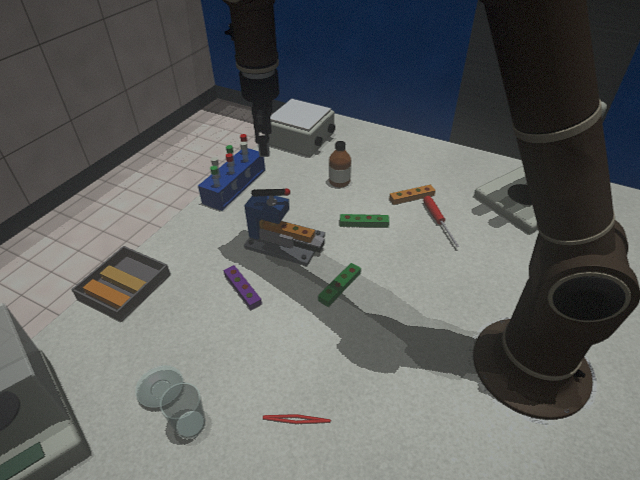

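The wrist view shows the handle where it was left (balls at (320,187) and (320,288)) and the bar's near end at about -104.5 mm, so it is home. The side view shows the bystanders in place and the gripper clear. I'm handing in.

```bash
python3 -c "
from h import *
print(order.close_job())"
```

```text
the job is handed in; nothing more can be done
None
```

I pushed the bar home, clamped it at an estimated 38–40 N, let go and handed the job in at about 23 s. No verdict was reported.

**Push:** The stop showed as a force rising to about 12 N in the pushing direction with no further movement. The bar's near end then measured -105.1 mm from the screw axis, against -105 mm expected. After clamping it measured about -104.4 mm, within camera error.

**Clamp:** I turned the handle about 94° clockwise in one grasp. Near the end I made two short turn-backs, of 7° and 4°, to cancel friction out of the torque reading.
- **Touch:** the foot met the bar roughly 50–55° in.
- **Force:** matched forward and backward slow turns gave 33 N at 5° before the final angle. The torque slope gave 39–45 N at the final angle.

**What disagreed:** The single hold-still torque readings did not fade as described; they kept friction from the last motion, from -0.16 to +0.29 N m. One noisy average taken while moving suggested only about 14 N. I relied on the averages of matched motions instead.

**Final checks:** The handle stayed where I left it, the gripper is clear with about zero force, and the bystanders look unmoved in the side view.

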